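Turn the bracket end for end in the stud-fitting fixture and latch the bush gate

TASK

The hat-shaped bracket in the fixture has had its stud fitted in the foot under the swing gate. Lift it out, turn it end for end and lower it (do not drop it) back down between the locating pins so that its bare foot sits flat on the gate-side rest block and its stud foot flat on the other one; then swing the blue gate in over the bare foot until its notch is fully home on the catch stud, and let go. Leave the finished brackets, the tools and the loose bolt where they are.

Things in the scene. Friction and masses are not known exactly. Their poses are not given: they have to be found in the camera images.
- bracket: Bright hat-section bracket of 4 mm sheet, 220 g, 124 mm long (its y), 36 mm wide (its x). Origin: centre of the plane of the feet's undersides, z up. Raised crown y -22..22 mm, top at z 32 mm; grip it there across the 36 mm width. Starts seated in the fixture, stud foot on the gate-side block (its x and y axes point against the fixture's); turned and seated, its axes agree with the fixture's.
- bare_foot (a point): Bare foot: 40 x 36 mm, 4 mm thick, with a 10 mm hole and no stud. This point: centre of the hole on the underside (bracket x 0, y -42 mm, z 0).
- stud_foot (a point): Stud foot: same size, carrying a brass-coloured upright stud 8 mm in diameter that rises to 39 mm above the foot's underside. This point: its centre on the underside (bracket x 0, y +42 mm, z 0).
- fixture: Fixed stud-fitting fixture: dark base plate 150 (x) x 250 (y) x 18 mm, bolted down; place and yaw vary; gate side away from the robot. Origin: centre of the underside, z up. Two steel rest blocks at x 0, y -42 (gate side) and y +42 mm, tops 38 mm above the bench; the bracket bridges them along y. Between the blocks and beside the crown only the base plate.
- work_seat (a point): Centre of the top of the gate-side rest block (fixture x 0, y -42, z 38 mm): the bare foot belongs here. Around each block stand domed 8 mm locating pins, 7 mm above its top: two beside the foot (x +-23.8 mm) and two beyond its end (y -68 or +68 mm); they leave the seated bracket about 2 mm play each way.
- rest_seat (a point): Centre of the top of the other rest block (fixture x 0, y +42, z 38 mm): the stud foot belongs here.
- gate (a joint): Angle of the swing gate, rad: 0 = closed, notch home on the catch stud (hard stop); grows as the free end swings level outwards, away from the bracket, to 1.9. Blue bar 30 mm wide, underside 50 and top 60 mm above the bench, reaching 121 mm from its pivot; the notch at 105 mm opens towards the bracket side. Stiff: needs about 2 N at the knob, stays where left.
- gate_pivot (a point): On the gate's upright hinge axis at the bar's top (fixture x 55, y -42, z 60 mm). At angle q, a point on the bar r from the pivot is at fixture x = 55 - r cos q, y = -42 - r sin q (mm). The guide bush (18 mm diameter, r 55 mm, down to 46.5 mm above the bench) clears a seated bare foot by 4.5 mm but is stopped by an upright stud or a foot riding on the pins.
- knob (a point): Middle of the red upright knob on the gate, 80 mm from the pivot: 20 mm in diameter, red part 65 to 95 mm above the bench (this point at 82 mm). To close, push it sideways with closed fingers from its outer side (away from the bracket).
- catch (a point): Catch stud of the fixture, 10 mm diameter with an 18 mm head reaching 68 mm above the bench (fixture x -50, y -42 mm); this point at 60 mm. The gate starts open, swung clear of the bracket's way up and down (below about 0.9 rad it would overhang the foot).
- done1: Finished bracket, like the workpiece but with a brass-coloured stud in both feet, standing on the bench to the left; leave alone. Origin as for the workpiece.
- done2: Second finished bracket, as done1; leave alone.
- done3: Third finished bracket, as done1; leave alone.
- loose_bolt: Brass-coloured bolt 52 mm long, 12 mm thick, lying on the bench to the right of the fixture; leave alone.
- wrench: Steel wrench lying near the robot on the right; leave alone.
- hammer: Hammer lying on the left beyond the finished brackets; leave alone.

How it is judged (in metres and radians):
On the way, in this order (a step that is already met when the one before it is completed fails the run):
1. the bracket sits turned end for end on both rest blocks, let go (distance between bare_foot and work_seat below 0.004 m and distance between stud_foot and rest_seat below 0.004 m and contact force between the fingers and bracket below 0.2 N), for 0.2 s.
2. the gate is fully home on its catch stud (value of joint gate below 0.04 rad), for 0.2 s.
At the end, for the whole second after the job is handed in: The bracket rests turned end for end, the underside of its bare foot within 4 mm of the gate-side seat and that of its stud foot within 4 mm of the other seat (flat between the pins), at rest; the gate within 0.04 rad of fully closed on its catch stud (distance between bare_foot and work_seat below 0.004 m and distance between stud_foot and rest_seat below 0.004 m and value of joint gate below 0.04 rad and linear speed of bracket below 0.02 m/s); the robot touches nothing.
It fails at once if the bracket is dropped: falling free from more than 20 mm above its seats (contact force between the fingers and bracket below 0.1 N and z of bracket in the frame of fixture above 0.058 m and linear speed of bracket above 0.3 m/s).
It fails at once if a finished bracket, tool or the loose bolt is moved more than 20 mm (distance of any of done1, done2, done3, loose_bolt, wrench, hammer from where it was at the start of the episode above 0.02 m).
It also fails if it takes over 54 s, if anything falls off the work surface, if the arm or the gripper's body presses on something with over 40 N, if the wrist force passes 120 N, or if a joint passes its speed limit or range.

ROBOT

A 6-joint arm with a two-finger parallel gripper is mounted at the origin on the work surface. World frame = base frame: x ahead of the robot, y to its left, z up, the work surface at z = 0. Lengths are in m, angles in degrees, forces in N, time in s.
With the tool pointing down it reaches from about 0.4 to 0.825 m from the base axis. Payload 7 kg.
Tool frame: the origin (TCP) lies midway between the tips of the shut fingers; the grasp point (between the pads) lies 19 mm behind it; z points along the fingers, y is the line along which they close (so a half turn about z gives the same grasp; the last joint's range is limited). The gripper opens to 88 mm and grips with 3 to 60 N. Pads are 19 mm wide; open, the fingers measure 130 mm over their backs; the gripper's body (78 mm by 193 mm) begins 47 mm behind the grasp point.
Start: joints at [-55.686, 20.546, 0.682, 0, -70.136, -16.507], TCP at [0.206, -0.643, 0.198] pointing down, gripper open.
Joint ranges: [-176.03, 176.03], [-82.01, 121.73], [-58.28, 71.71], [-173.87, 95.51], [-174.79, -0.11], [-173.66, 173.66]. Speed limits (degrees/s): [136.94, 136.94, 172.46, 180, 180, 180].

INTERFACE

Orientations are given as [roll, pitch, yaw] about the fixed x, y, z axes, in that order (R = Rz(yaw) Ry(pitch) Rx(roll)).
In Python, from plant import r gives the robot as it stands.
- The arm moves only by the tool carry_out, never from a script. Its argument "deltas" is a list of rows, each a list of 3 entries, a list of its own where there are three numbers: the opening, from 0 (shut) to 1 (fully open), then the shift along the tool's x, y, z in mm, then the turn, a rotation vector about the tool's x, y, z in rad. In form: [[gripper, [tx, ty, tz], [rx, ry, rz]], ...]. A call has 1 to 12 rows; each row is the pose to reach, as a shift and turn from the pose commanded when the call began, along the tool's axes at that moment; what a row does not reach only later rows make up. A row lasts 1/10 s, in which the tool goes at most 50 mm and 8.59 degrees, less where a joint would pass 70% of its speed; a pose out of reach is approached as far as the arm can. A call with a gripper value outside its range is refused whole. The fingers move at their own pace and stop on an object; "squeeze" is the grip in N (left out, the last holds). Time passes only in rows, so rows that repeat a pose let the fingers close. It gives the time, the measured TCP pose, the force, the opening and the grip force at its end, in the units of the state.
- r.get_state(): the state, without advancing time (a new reading comes with each control period).
- r.capture(name): name is "side" or "top"; returns (picture, depth): 420x560x3 uint8, red, green, blue; 420x560 float32, m along the optical axis (not along the pixel's ray), 0 where there is no reading.
- r.get_calibration(name): a dict with "fov_y" (degrees; the focal length in pixels is half the picture's height over the tangent of half this angle, whatever the lens; pixels are square), "cx", "cy" (the principal point, pixels), "view" (4x4, takes a point from world to camera coordinates). Camera axes: x right, y down, z forward; pixel columns grow to the right and rows downward; lengths in m; the calibration is good to about 2 mm. A picture is of the moment at which its call begins. get_calibration takes no time and is no camera call.
- r.close_job(): hands the job in; it is judged then, once.
The state is a dict: "time_s": time; "joints": joint angles; "qd": joint speeds; "joint_torque": joint torques, N m; "tcp_pos": TCP position; "eef_rot": TCP orientation; "contact_force": force on the tool from outside, world axes, zero at the start; "moment": the same for the moment, N m; "gripper_width": finger opening in m; "gripper_force": force on a finger pad.
Only numpy, scipy, OpenCV 4.12 (cv2) and the standard library are available. Lean on these libraries where they do the work, as an engineer would, in place of code of your own. Each camera call takes 0.05 s, during which the arm holds its last target. There are 200 camera calls.

## Working session

There is one attempt and no reset: what is moved stays moved. The work goes in short steps, Python scripts to look and compute and a tool call to move; the robot and the scene stay as the last step left them, time stands still between calls to the robot, and variables do not carry over. Pictures are saved under pics/ and viewed, at most 13 in all, crops included, and the job is handed in when it is done.

Besides the shell and the picture viewer there is one more tool, called after "Call:" in YAML: its name, and indented under it one key for each argument. carry_out: Moves the arm, as the interface text tells. Its arguments: {"type":"object","properties":{"deltas":{"type":"array"},"squeeze":{"type":"number"}},"required":["deltas"]}

```bash
mkdir -p pics; ls; python3 - <<'E'
from plant import r
import cv2,numpy as np
print(r.get_state())
for n in("top","side"):
    c=r.get_calibration(n);print(n,c)
    p,d=r.capture(n);np.savez(f"{n}0.npz",p=p,d=d)
    cv2.imwrite(f"pics/{n}0.png",p[:,:,::-1])
E
```

```text
pics
{'time_s': 0.0, 'joints': array([-5.56863078e+01,  2.05905922e+01,  6.33760179e-01, -2.01227886e-02,
       -7.01344643e+01, -1.65061956e+01]), 'qd': array([ 0.05420254,  0.0782575 ,  0.07390224,  0.07558898, -0.01003364,
        0.0287222 ]), 'joint_torque': array([ 9.44304229e-04, -5.82711160e+01,  2.93062592e+01,  6.99709520e+00,
        6.88963104e-03, -1.85733165e-04]), 'tcp_pos': array([ 0.20623138, -0.64216804,  0.19673212]), 'eef_rot': array([ 1.79907091e+02, -7.80439237e-03, -1.62199350e+02]), 'contact_force': array([ 0.2537577 ,  0.25778827, -0.00967042]), 'moment': array([-0.08194531, -0.07300545, -0.03925199]), 'gripper_force': 0.0, 'gripper_width': 0.08811150321988133}
top {'fov_y': 43.75491338318456, 'cx': 279.054530775686, 'cy': 207.89892866817056, 'view': array([[ 6.01142986e-05, -9.99847459e-01, -1.74658549e-02,
         2.12439786e-02],
       [-9.95648333e-01,  1.56780113e-03, -9.31769263e-02,
         5.19689549e-01],
       [ 9.31900960e-02,  1.73954506e-02, -9.95496361e-01,
         1.53055438e+00],
       [ 0.00000000e+00,  0.00000000e+00,  0.00000000e+00,
         1.00000000e+00]])}
side {'fov_y': 57.76490789470779, 'cx': 281.23755244200623, 'cy': 200.3475624797541, 'view': array([[-0.97306027, -0.23000117, -0.01591129,  0.49261698],
       [-0.14772513,  0.67498606, -0.7228908 ,  0.1434044 ],
       [ 0.17700563, -0.70106582, -0.69077907,  1.04065993],
       [ 0.        ,  0.        ,  0.        ,  1.        ]])}
```

View pics/top0.png

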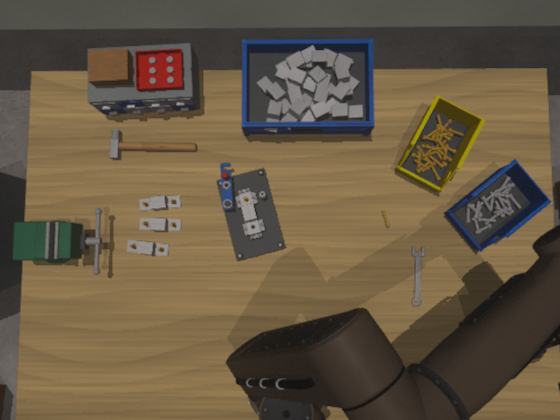

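View pics/side0.png

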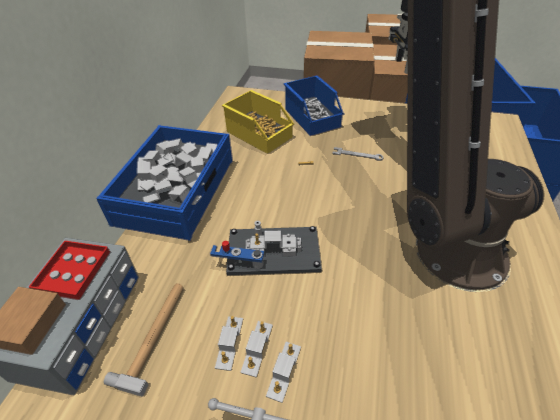

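Top view: fixture around (251,214), bracket crown (249,213), brass stud at about (247,200), gate open with a red knob at (226,175). Side view: fixture around (270,250). I'll enlarge both.

```bash
cat > h.py <<'E'
import numpy as np,cv2
from plant import r
def cal(n):
    c=r.get_calibration(n);f=210/np.tan(np.radians(c["fov_y"]/2));return f,c["cx"],c["cy"],c["view"]
def proj(n,P):
    f,cx,cy,V=cal(n);q=np.atleast_2d(P)@V[:3,:3].T+V[:3,3];return np.c_[cx+f*q[:,0]/q[:,2],cy+f*q[:,1]/q[:,2]]
def cloud(n,d):
    f,cx,cy,V=cal(n);v,u=np.mgrid[:420,:560]
    q=np.dstack([(u-cx)/f*d,(v-cy)/f*d,d]);return (q-V[:3,3])@V[:3,:3]
def ray(n,u,v):
    f,cx,cy,V=cal(n);return -V[:3,:3].T@V[:3,3],V[:3,:3].T@np.array([(u-cx)/f,(v-cy)/f,1])
def atz(n,u,v,z):
    o,w=ray(n,u,v);return o+w*(z-o[2])/w[2]
def tri(a,b):
    o1,w1=ray("top",*a);o2,w2=ray("side",*b)
    s=np.linalg.lstsq(np.c_[w1,-w2],o2-o1,rcond=None)[0];p,q=o1+s[0]*w1,o2+s[1]*w2
    return (p+q)/2,np.linalg.norm(p-q)
def crop(p,x0,y0,w,h,k,name):
    cv2.imwrite(name,cv2.resize(p[y0:y0+h,x0:x0+w,::-1],None,fx=k,fy=k,interpolation=cv2.INTER_CUBIC))
E
python3 - <<'E'
from h import *
a=np.load("top0.npz");b=np.load("side0.npz")
crop(a["p"],205,155,90,110,5.4545,"pics/topc.png");crop(b["p"],200,210,130,75,6,"pics/sidec.png")
for n,x in(("top",a),("side",b)):
    X=cloud(n,x["d"]);
    m=(X[...,0]>.35)&(X[...,0]<.7)&(X[...,1]>-.1)&(X[...,1]<.2)
    print(n,np.histogram(X[m][:,2],bins=np.arange(-.01,.11,.005)))
E
```

```text
top (array([ 777, 3235, 2742,  457,  705, 1517,  624,   96,   69,  228,  227,
         71,   47,  170,  174,  161,   78,   18,    5,    7,   17,    8,
          0]), array([-0.01 , -0.005,  0.   ,  0.005,  0.01 ,  0.015,  0.02 ,  0.025,
        0.03 ,  0.035,  0.04 ,  0.045,  0.05 ,  0.055,  0.06 ,  0.065,
        0.07 ,  0.075,  0.08 ,  0.085,  0.09 ,  0.095,  0.1  ,  0.105]))
side (array([  60, 4235, 1024,   87,  448, 2053,  148,   57,   66,  259,  253,
         55,   85,  324,  134,  210,   35,   13,    9,   13,   29,    0,
          0]), array([-0.01 , -0.005,  0.   ,  0.005,  0.01 ,  0.015,  0.02 ,  0.025,
        0.03 ,  0.035,  0.04 ,  0.045,  0.05 ,  0.055,  0.06 ,  0.065,
        0.07 ,  0.075,  0.08 ,  0.085,  0.09 ,  0.095,  0.1  ,  0.105]))
```

View pics/topc.png

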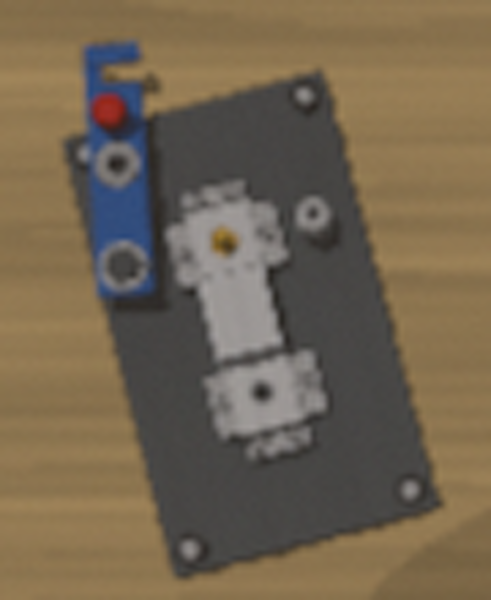

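View pics/sidec.png

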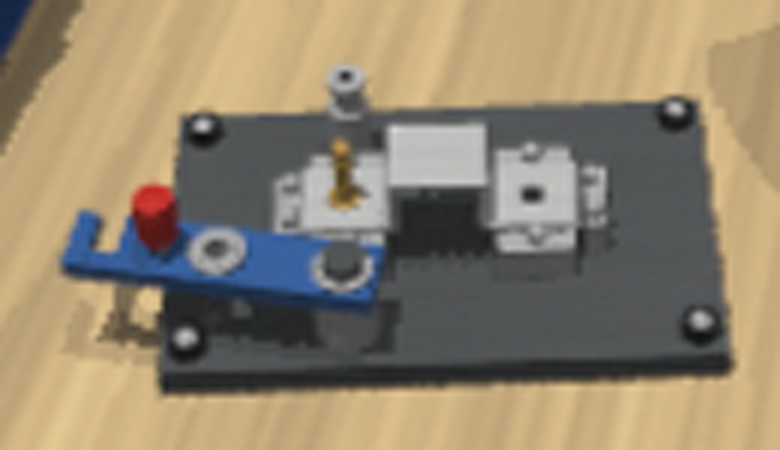

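Top crop: stud at (223,238), bare hole (262,392), pivot (123,264), catch (314,213), and plate corners (66,142), (322,70), (441,505), (178,577). Side crop: stud top (341,144), hole (532,194), pivot (342,262), catch head (346,74), knob top (154,192). I'll fit the fixture pose to these.

```bash
cat > fit.py <<'E'
from h import *
from scipy.optimize import least_squares
k=5.4545
T=lambda u,v:((u+.5)/k-.5+205,(v+.5)/k-.5+155)
S=lambda u,v:((u+.5)/6-.5+200,(v+.5)/6-.5+210)
F=[("piv",(55,-42,62),T(123,264),S(342,262)),("catch",(-50,-42,68),T(314,213),S(346,74)),
("c1",(75,-125,18),T(66,142),S(160,375)),("c2",(-75,-125,18),T(322,70),S(182,115)),("c3",(-75,125,18),T(441,505),S(698,103)),("c4",(75,125,18),T(178,577),S(730,358))]
B=[("hole",(0,42,42),T(262,392),S(532,194)),("stud",(0,-42,77),T(223,238),S(341,144))]
for n,m,a,b in F+B:
    X,e=tri(a,b);print(n,m,np.round(X*1000,1),"gap",round(e*1000,1))
def tf(p,m):
    c,s=np.cos(p[2]),np.sin(p[2]);m=np.array(m)/1000;return np.c_[p[0]+c*m[:,0]-s*m[:,1],p[1]+s*m[:,0]+c*m[:,1],p[3]+m[:,2]]
for nm,K in(("fixture",F),("all",F+B),("bracket",B)):
    M=[q[1] for q in K];a=np.array([q[2] for q in K]);b=np.array([q[3] for q in K])
    f=lambda p:np.r_[proj("top",tf(p,M))-a,proj("side",tf(p,M))-b].ravel()
    s=least_squares(f,[.52,.03,1.8,0],loss="soft_l1",x_scale=[.01,.01,.1,.01]);p=s.x
    print(nm,np.round(p[:2]*1000,1),np.degrees(p[2]),p[3]*1000,np.round(f(p).reshape(-1,2),1).tolist())
E
python3 fit.py
python3 - <<'E'
from h import *
for n in("top","side"):
    X=cloud(n,np.load(n+"0.npz")["d"])
    m=(abs(X[...,2]-.07)<.006)&(X[...,0]>.45)&(X[...,0]<.6)&(X[...,1]>-.02)&(X[...,1]<.09)
    u=X[m];md=np.median(u,0);u=u[np.hypot(*(u-md)[:,:2].T)<.03]
    print(n,len(u),u.mean(0)*1000,cv2.minAreaRect((u[:,:2]*1000).astype(np.float32)))
E
```

```text
piv (55, -42, 62) [530.1 171.   63.1] gap 1.2
catch (-50, -42, 68) [556.9  69.   67.2] gap 0.8
c1 (75, -125, 18) [603.9 209.4  11.7] gap 0.0
c2 (-75, -125, 18) [642.4  67.3  17. ] gap 1.0
c3 (-75, 125, 18) [402.9   2.   12.2] gap 1.0
c4 (75, 125, 18) [364.2 145.6  10.6] gap 0.2
hole (0, 42, 42) [463.3  98.1  40.4] gap 0.6
stud (0, -42, 77) [543.8 117.   75.2] gap 1.4
fixture [503.6 106.2] 104.92159819895375 -3.7427247983617855 [[0.5, 0.4], [0.2, 0.2], [-0.6, -0.5], [0.6, -0.1], [0.2, 0.4], [-0.4, 0.3], [-0.0, 0.9], [-0.1, 0.6], [-0.7, -0.2], [-0.4, 0.2], [0.2, -0.6], [0.3, -0.5]]
all [503.6 106.5] 104.85603917620526 -3.269850124241869 [[0.4, 0.3], [0.1, 0.2], [-0.7, -0.6], [0.5, -0.1], [0.0, 0.5], [-0.6, 0.3], [0.9, 0.2], [-0.1, -0.3], [-0.1, 0.9], [-0.1, 0.6], [-0.8, -0.3], [-0.4, 0.1], [0.2, -0.6], [0.2, -0.5], [0.2, -0.3], [0.1, 0.5]]
bracket [503.6 107.5] 103.17413788332158 -1.8189471764921978 [[0.1, 0.3], [-0.1, -0.5], [0.1, 0.0], [0.0, 0.0]]
top 24 [557.9296042   68.71575005  67.51302482] ((557.7642211914062, 68.24099731445312), (14.554801940917969, 14.663634300231934), 2.844564914703369)
side 22 [555.97936045  71.26954819  65.75790623] ((555.4620971679688, 70.85643005371094), (13.983867645263672, 15.261813163757324), 13.5162992477417)
```

Two-view heights match the text: pivot 63, catch 67, hole 40 and stud 75 mm. Fixture centre is about (503.5, 106.7) mm with yaw 105.0°. Next I work out the moves.

```bash
cat > go.py <<'E'
import sys
from h import *
from scipy.spatial.transform import Rotation as R
def delta(x,y,z,yaw):
    s=r.get_state();A=R.from_euler("xyz",s["eef_rot"],degrees=True);B=R.from_euler("xyz",[180,0,yaw],degrees=True)
    print("t",round(s["time_s"],2),"tcp",np.round(s["tcp_pos"]*1000,1),np.round(s["eef_rot"],2),"F",np.round(s["contact_force"],1),"w",round(s["gripper_width"]*1000,1))
    print("shift mm",np.round(A.inv().apply(np.array([x,y,z])-s["tcp_pos"]*1000),1),"turn",np.round((A.inv()*B).as_rotvec(),4))
if __name__=="__main__": delta(*map(float,sys.argv[1:5]))
E
python3 go.py 503.5 107 150 -165
```

```text
t 0.1 tcp [ 206.3 -642.2  196.8] [ 1.7991e+02 -1.0000e-02 -1.6220e+02] F [ 0.2  0.1 -0. ] w 87.8
shift mm [-512.1  622.4   47.7] turn [ 0.0015 -0.0002  0.0489]
```

Call:
carry_out:
  deltas:
    - [1,[-512,622,0],[0,0,0.049]]
    - [1,[-512,622,0],[0,0,0.049]]
    - [1,[-512,622,0],[0,0,0.049]]
    - [1,[-512,622,0],[0,0,0.049]]
    - [1,[-512,622,0],[0,0,0.049]]
    - [1,[-512,622,0],[0,0,0.049]]
    - [1,[-512,622,0],[0,0,0.049]]
    - [1,[-512,622,0],[0,0,0.049]]
    - [1,[-512,622,0],[0,0,0.049]]
    - [1,[-512,622,0],[0,0,0.049]]
    - [1,[-512,622,0],[0,0,0.049]]
    - [1,[-512,622,0],[0,0,0.049]]

```text
time_s: 1.3
tcp_pos: [0.4279, -0.0829, 0.1979]
eef_rot: [180.0, 0.0, -165.0]
contact_force: [0.9, -0.5, 0.5]
gripper_width: 0.0875
gripper_force: 0.0
```

```bash
python3 go.py 503.5 107 150 -165
```

```text
t 1.3 tcp [427.9 -82.9 197.9] [ 1.8000e+02  4.0000e-02 -1.6498e+02] F [ 0.9 -0.5  0.5] w 87.5
shift mm [-122.2  163.8   48. ] turn [0.0001 0.0007 0.0003]
```

Call:
carry_out:
  deltas:
    - [1,[-122,163,47],[0,0,0]]
    - [1,[-122,163,47],[0,0,0]]
    - [1,[-122,163,47],[0,0,0]]
    - [1,[-122,163,47],[0,0,0]]
    - [1,[-122,163,47],[0,0,0]]
    - [1,[-122,163,47],[0,0,0]]
    - [1,[-122,163,47],[0,0,0]]
    - [1,[-122,163,47],[0,0,0]]

```text
time_s: 2.1
tcp_pos: [0.5031, 0.103, 0.151]
eef_rot: [180.0, 0.0, -165.1]
contact_force: [-0.0, -0.3, -0.3]
gripper_width: 0.0877
gripper_force: 0.0
```

```bash
python3 go.py 503.6 107.2 48 -165
```

```text
t 2.1 tcp [503.1 103.  151. ] [ 1.7999e+02  1.0000e-02 -1.6506e+02] F [-0.  -0.3 -0.3] w 87.7
shift mm [ -1.5   3.9 103. ] turn [ 0.0001  0.0002 -0.001 ]
```

Call:
carry_out:
  deltas:
    - [1,[-1.5,4,0],[0,0,0.001]]
    - [1,[-1.5,4,25],[0,0,0.001]]
    - [1,[-1.5,4,50],[0,0,0.001]]
    - [1,[-1.5,4,75],[0,0,0.001]]
    - [1,[-1.5,4,90],[0,0,0.001]]
    - [1,[-1.5,4,98],[0,0,0.001]]
    - [1,[-1.5,4,103],[0,0,0.001]]
    - [1,[-1.5,4,103],[0,0,0.001]]
    - [1,[-1.5,4,103],[0,0,0.001]]

```text
time_s: 3.0
tcp_pos: [0.5044, 0.1085, 0.0484]
eef_rot: [180.0, 0.1, -165.1]
contact_force: [0.6, -0.3, 0.1]
gripper_width: 0.0879
gripper_force: 0.0
```

```bash
python3 go.py 503.6 107.2 48 -165; python3 - <<'E'
from h import *
p,d=r.capture("side");crop(p,200,150,130,125,4.6,"pics/side1.png")
E
```

```text
t 3.0 tcp [504.4 108.5  48.4] [ 1.7999e+02  7.0000e-02 -1.6506e+02] F [ 0.6 -0.3  0.1] w 87.9
shift mm [ 1.1 -1.   0.4] turn [ 0.0002  0.0012 -0.001 ]
```

View pics/side1.png

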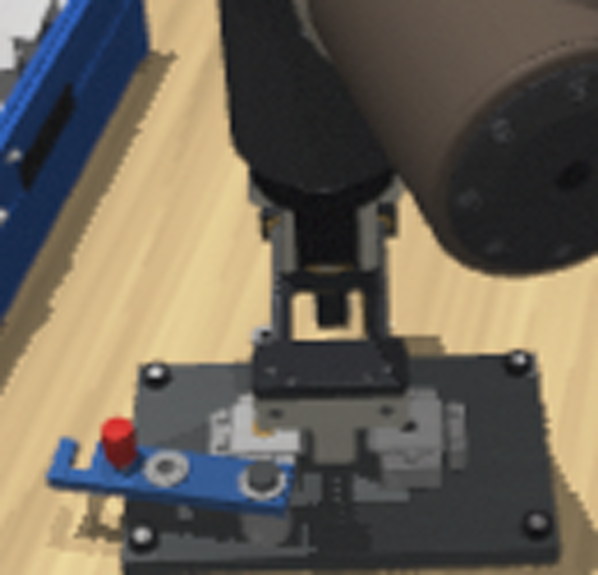

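The gripper straddles the crown: the near finger is at (333,450), midway between the stud (262,430) and the hole (408,425). Closing now.

Call:
carry_out:
  deltas:
    - [0.5,[0,0,0],[0,0,0]]
    - [0.3,[0,0,0],[0,0,0]]
    - [0.3,[0,0,0],[0,0,0]]
    - [0.3,[0,0,0],[0,0,0]]
    - [0.3,[0,0,0],[0,0,0]]
    - [0.3,[0,0,0],[0,0,0]]
    - [0.3,[0,0,0],[0,0,0]]
    - [0.3,[0,0,0],[0,0,0]]
  squeeze: 30

```text
time_s: 3.85
tcp_pos: [0.5039, 0.1083, 0.0476]
eef_rot: [-180.0, -0.0, -165.1]
contact_force: [0.2, -0.5, 0.4]
gripper_width: 0.0299
gripper_force: 0.0
```

Call:
carry_out:
  deltas:
    - [0.3,[0,0,0],[0,0,0]]
    - [0.3,[0,0,0],[0,0,0]]
    - [0.3,[0,0,0],[0,0,0]]

```text
time_s: 4.15
tcp_pos: [0.5038, 0.1083, 0.0477]
eef_rot: [-180.0, -0.0, -165.1]
contact_force: [-0.4, 0.6, 1.1]
gripper_width: 0.0264
gripper_force: 0.0
```

```bash
python3 go.py 503.6 107.2 48 -165; python3 - <<'E'
from h import *
s=r.get_state();print(s["gripper_width"],s["gripper_force"])
p,d=r.capture("side");a=cv2.resize(p[190:290,210:320,::-1],None,fx=5,fy=5,interpolation=cv2.INTER_CUBIC)
cv2.imwrite("pics/side2.png",a)
E
```

```text
t 4.15 tcp [503.8 108.3  47.7] [-180.     -0.   -165.06] F [-0.4  0.6  1.1] w 26.4
shift mm [ 0.5 -1.  -0.3] turn [-0.    -0.    -0.001]
0.026434739649748462 0.0
```

View pics/side2.png

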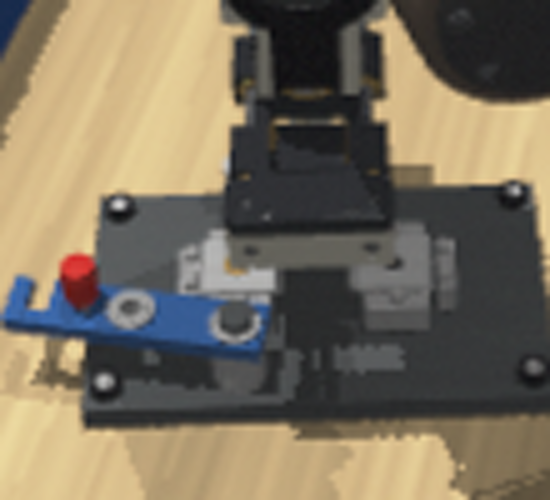

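The hole (288,242) and stud base (257,243) haven't moved, but the fingers closed to 26 mm with no force, so the pads may have gone under the crown sheet. I'll check geometry and depth.

```bash
python3 - <<'E'
from h import *
c,s=np.cos(np.radians(105)),np.sin(np.radians(105))
W=lambda x,y,z:np.array([503.5+c*x-s*y,106.8+s*x+c*y,z])/1000
for m in((44,0,48),(65,0,48),(18,-22,70),(18,22,70),(-18,-22,70),(-18,22,70)):print(m,np.round(proj("side",W(*m)),1))
Z=lambda n,d:(lambda X:np.dstack([c*(X[...,0]-.5035)+s*(X[...,1]-.1068),-s*(X[...,0]-.5035)+c*(X[...,1]-.1068),X[...,2]])*1000)(cloud(n,d))
X=Z("side",np.load("side0.npz")["d"])
m=(abs(X[...,0])<25)&(abs(X[...,1])<18)&(X[...,2]>45);q=X[m];print("crown0",len(q),q[:,2].round(),q[:,0].min(),q[:,0].max(),q[:,1].min(),q[:,1].max())
X=Z("top",np.load("top0.npz")["d"])
m=(abs(X[...,0])<25)&(abs(X[...,1])<18)&(X[...,2]>45);q=X[m];print("crown0 top",len(q),np.percentile(q[:,2],[5,50,95]),q[:,0].min(),q[:,0].max(),q[:,1].min(),q[:,1].max())
p,d=r.capture("side");X=Z("side",d)
for u in(264,268,272,276,280):
    print(u,[tuple(np.round(X[v,u]).astype(int)) for v in range(228,260,3)])
E
```

```text
(44, 0, 48) [[273.  252.9]]
(65, 0, 48) [[273.1 259.4]]
(18, -22, 70) [[264.2 240.1]]
(18, 22, 70) [[281.1 239.5]]
(-18, -22, 70) [[264.2 229.8]]
(-18, 22, 70) [[280.7 229.2]]
crown0 153 [66. 67. 67. 68. 67. 66. 70. 68. 68. 69. 70. 69. 67. 69. 68. 69. 69. 67.
 70. 70. 69. 69. 69. 67. 67. 69. 70. 68. 66. 71. 70. 71. 68. 68. 67. 69.
 66. 68. 67. 67. 69. 66. 71. 70. 70. 70. 70. 68. 69. 68. 68. 69. 68. 67.
 68. 68. 69. 68. 69. 67. 68. 69. 67. 68. 70. 67. 68. 66. 70. 67. 67. 67.
 69. 70. 70. 70. 66. 69. 71. 67. 70. 69. 69. 71. 68. 71. 69. 69. 70. 69.
 69. 68. 68. 71. 68. 68. 67. 66. 72. 69. 68. 70. 68. 70. 70. 68. 71. 68.
 70. 68. 67. 67. 71. 68. 67. 66. 70. 69. 69. 66. 68. 68. 69. 68. 69. 67.
 67. 67. 66. 67. 69. 68. 67. 69. 68. 69. 69. 70. 67. 67. 66. 66. 67. 69.
 66. 68. 65. 69. 67. 67. 68. 69. 64.] -17.37553647525592 22.178256775524428 -17.47494589923907 17.393778965810018
crown0 top 152 [63.93881112 68.8409796  74.62246175] -17.864435014458188 18.023634971833008 -17.88189077593487 17.97073966043354
264 [(np.int64(81), np.int64(-17), np.int64(186)), (np.int64(87), np.int64(-17), np.in
[... 1687 characters left out ...]
t64(-6), np.int64(8), np.int64(15)), (np.int64(6), np.int64(8), np.int64(17)), (np.int64(15), np.int64(7), np.int64(16)), (np.int64(26), np.int64(7), np.int64(16)), (np.int64(37), np.int64(7), np.int64(17))]
280 [(np.int64(81), np.int64(20), np.int64(184)), (np.int64(89), np.int64(19), np.int64(183)), (np.int64(99), np.int64(19), np.int64(184)), (np.int64(95), np.int64(19), np.int64(169)), (np.int64(93), np.int64(19), np.int64(156)), (np.int64(17), np.int64(19), np.int64(55)), (np.int64(18), np.int64(19), np.int64(43)), (np.int64(7), np.int64(19), np.int64(17)), (np.int64(16), np.int64(18), np.int64(16)), (np.int64(28), np.int64(18), np.int64(18)), (np.int64(37), np.int64(18), np.int64(17))]
```

Call:
carry_out:
  deltas:
    - [1,[0,0,0],[0,0,0]]
    - [1,[0,0,0],[0,0,0]]
    - [1,[0,0,0],[0,0,0]]
    - [1,[0,0,0],[0,0,0]]
    - [1,[0,0,0],[0,0,0]]
    - [1,[0,0,0],[0,0,0]]
    - [1,[0,0,0],[0,0,0]]
    - [1,[0,0,0],[0,0,0]]

```text
time_s: 5.05
tcp_pos: [0.5039, 0.1083, 0.0477]
eef_rot: [180.0, 0.0, -165.1]
contact_force: [-0.4, -0.4, -0.8]
gripper_width: 0.0843
gripper_force: 0.0
```

```bash
cat >> h.py <<'E'
c,s=np.cos(np.radians(105)),np.sin(np.radians(105))
def fx(n,d):
    X=cloud(n,d);return np.dstack([c*(X[...,0]-.5035)+s*(X[...,1]-.1068),-s*(X[...,0]-.5035)+c*(X[...,1]-.1068),X[...,2]])*1000
E
python3 - <<'E'
from h import *
p,d=r.capture("side");X=fx("side",d)
print(r.get_state()["gripper_width"])
for v in range(236,262,2): print(v,[tuple(int(round(a)) for a in X[v,u]) for u in(260,264,267,270,273,276,279,283)])
E
```

```text
0.0859318916827927
236 [(97, -26, 177), (98, -17, 178), (96, -10, 176), (96, -4, 175), (98, 3, 177), (96, 10, 174), (99, 17, 178), (97, 26, 175)]
238 [(94, -27, 167), (96, -18, 169), (93, -11, 165), (97, -4, 169), (95, 3, 166), (96, 10, 167), (96, 17, 167), (93, 26, 163)]
240 [(90, -28, 155), (89, -18, 154), (92, -11, 156), (90, -4, 154), (90, 3, 154), (89, 9, 152), (89, 16, 152), (90, 26, 152)]
242 [(88, -28, 145), (88, -19, 145), (91, -12, 148), (88, -5, 144), (88, 2, 144), (90, 9, 146), (90, 16, 145), (90, 26, 145)]
244 [(8, -35, 42), (9, -24, 43), (-13, -17, 17), (61, -6, 105), (59, 1, 102), (60, 9, 103), (-11, 16, 18), (9, 27, 41)]
246 [(14, -35, 42), (13, -24, 40), (-5, -17, 18), (60, -6, 96), (57, 1, 93), (58, 9, 93), (-5, 16, 16), (16, 27, 41)]
248 [(18, -35, 38), (19, -24, 39), (2, -17, 18), (58, -7, 86), (60, 1, 88), (59, 8, 87), (3, 16, 17), (16, 27, 33)]
250 [(23, -35, 36), (21, -24, 32), (11, -17, 20), (8, -9, 16), (10, -1, 18), (9, 8, 16), (11, 16, 19), (28, 26, 39)]
252 [(53, -33, 65), (29, -24, 35), (13, -17, 14), (16, -9, 18), (16, -1, 17), (16, 7, 16), (15, 16, 15), (27, 26, 30)]
254 [(60, -33, 65), (30, -25, 27), (23, -17, 17), (22, -9, 16), (22, -1, 16), (23, 7, 17), (24, 15, 17), (29, 26, 23)]
256 [(62, -33, 60), (31, -25, 20), (30, -17, 18), (30, -9, 17), (30, -1, 17), (29, 7, 15), (30, 15, 16), (32, 26, 18)]
258 [(67, -33, 58), (34, -25, 15), (36, -17, 17), (35, -9, 16), (35, -1, 16), (37, 7, 17), (37, 15, 16), (37, 26, 16)]
260 [(72, -33, 56), (43, -25, 18), (43, -17, 18), (45, -9, 19), (42, -1, 15), (45, 7, 18), (44, 15, 17), (45, 26, 18)]
```

Depth shows the near finger's tip at z ≈ 80 mm and the body bottom at about 142 mm (expected about 114). The real tool sits some 28 mm higher than the reported z, and the fingers closed above the crown. x and y agree, so I'll lower by 28 mm with force checks.

Call:
carry_out:
  deltas:
    - [1,[0,-1,6],[0,0,0]]
    - [1,[0,-1,12],[0,0,0]]
    - [1,[0,-1,18],[0,0,0]]
    - [1,[0,-1,23],[0,0,0]]
    - [1,[0,-1,28],[0,0,0]]
    - [1,[0,-1,28],[0,0,0]]
    - [1,[0,-1,28],[0,0,0]]

```text
time_s: 5.8
tcp_pos: [0.5041, 0.1073, 0.0195]
eef_rot: [-180.0, -0.0, -165.1]
contact_force: [-0.1, -0.2, 0.7]
gripper_width: 0.0878
gripper_force: 0.0
```

```bash
python3 go.py 503.6 107.2 20 -165;python3 - <<'E'
from h import *
p,d=r.capture("side");X=fx("side",d)
for v in range(240,268,2): print(v,[tuple(int(round(a)) for a in X[v,u]) for u in(260,264,267,270,273,276,279,283)])
E
```

```text
t 5.8 tcp [504.1 107.3  19.5] [-1.7999e+02 -2.0000e-02 -1.6505e+02] F [-0.1 -0.2  0.7] w 87.8
shift mm [ 0.5  0.  -0.5] turn [-0.0002 -0.0003 -0.0009]
240 [(90, -28, 156), (89, -18, 153), (92, -11, 156), (91, -4, 155), (94, 3, 158), (91, 10, 155), (89, 16, 151), (93, 26, 156)]
242 [(96, -27, 156), (96, -18, 154), (97, -11, 156), (98, -4, 157), (97, 2, 155), (97, 9, 154), (96, 16, 153), (97, 26, 153)]
244 [(96, -28, 147), (95, -19, 146), (95, -12, 146), (96, -5, 146), (95, 2, 145), (96, 9, 147), (97, 16, 147), (94, 25, 143)]
246 [(94, -28, 138), (95, -19, 139), (94, -12, 137), (95, -5, 138), (95, 2, 138), (89, 9, 131), (89, 16, 130), (89, 25, 130)]
248 [(88, -29, 124), (88, -20, 124), (87, -13, 121), (88, -6, 123), (89, 2, 123), (90, 9, 124), (89, 16, 122), (85, 25, 117)]
250 [(90, -30, 118), (88, -20, 115), (89, -13, 117), (89, -6, 116), (87, 1, 114), (88, 9, 114), (87, 16, 113), (88, 25, 113)]
252 [(55, -33, 68), (29, -24, 35), (16, -17, 17), (62, -7, 74), (60, 0, 73), (61, 8, 73), (16, 16, 16), (30, 26, 32)]
254 [(58, -33, 63), (32, -24, 30), (21, -17, 15), (58, -7, 62), (59, 0, 63), (60, 8, 64), (26, 15, 19), (30, 26, 24)]
256 [(64, -33, 63), (29, -25, 17), (29, -17, 17), (59, -8, 55), (59, 0, 54), (58, 8, 53), (26, 15, 12), (30, 26, 16)]
258 [(64, -33, 55), (35, -25, 16), (38, -17, 20), (37, -9, 18), (38, -1, 19), (36, 7, 17), (37, 15, 17), (37, 26, 16)]
260 [(72, -33, 57), (42, -25, 17), (43, -17, 18), (42, -9, 17), (43, -1, 18), (44, 7, 18), (42, 15, 15), (44, 26, 16)]
262 [(72, -34, 49), (48, -25, 16), (48, -17, 15), (51, -9, 19), (49, -1, 16), (48, 7, 15), (50, 15, 16), (53, 25, 20)]
264 [(69, -34, 36), (55, -25, 17), (54, -17, 16), (54, -9, 15), (56, -1, 17), (56, 7, 16), (57, 15, 18), (55, 25, 14)]
266 [(67, -35, 25), (60, -25, 15), (62, -17, 16), (64, -9, 19), (62, -1, 16), (64, 7, 19), (63, 14, 16), (63, 25, 15)]
```

The body bottom is now at about 114 mm and the tip at about 50, as the geometry requires. So true z ≈ reported + 28. Closing.

Call:
carry_out:
  deltas:
    - [0.5,[0,0,0],[0,0,0]]
    - [0.3,[0,0,0],[0,0,0]]
    - [0.3,[0,0,0],[0,0,0]]
    - [0.3,[0,0,0],[0,0,0]]
    - [0.3,[0,0,0],[0,0,0]]
    - [0.3,[0,0,0],[0,0,0]]
    - [0.3,[0,0,0],[0,0,0]]
    - [0.3,[0,0,0],[0,0,0]]
    - [0.3,[0,0,0],[0,0,0]]
  squeeze: 30

```text
time_s: 6.75
tcp_pos: [0.5042, 0.1074, 0.0197]
eef_rot: [180.0, 0.0, -165.1]
contact_force: [0.3, 1.1, 0.2]
gripper_width: 0.0352
gripper_force: 30.0
```

```bash
python3 go.py 503.6 107.2 20 -165
```

```text
t 6.75 tcp [504.2 107.4  19.7] [ 1.7999e+02  1.0000e-02 -1.6506e+02] F [0.3 1.1 0.2] w 35.2
shift mm [ 0.6 -0.1 -0.3] turn [ 0.0001  0.0001 -0.001 ]
```

Call:
carry_out:
  deltas:
    - [0.3,[0,0,-3],[0,0,0]]
    - [0.3,[0,0,-10],[0,0,0]]
    - [0.3,[0,0,-20],[0,0,0]]
    - [0.3,[0,0,-35],[0,0,0]]
    - [0.3,[0,0,-50],[0,0,0]]
    - [0.3,[0,0,-65],[0,0,0]]
    - [0.3,[0,0,-70],[0,0,0]]
    - [0.3,[0,0,-70],[0,0,0]]

```text
time_s: 7.55
tcp_pos: [0.5046, 0.1076, 0.0908]
eef_rot: [180.0, 0.1, -165.1]
contact_force: [0.8, -0.4, -2.1]
gripper_width: 0.0348
gripper_force: 30.0
```

Call:
carry_out:
  deltas:
    - [0.3,[0,0,0],[0,0,-0.13]]
    - [0.3,[0,0,0],[0,0,-0.27]]
    - [0.3,[0,0,0],[0,0,-0.41]]
    - [0.3,[0,0,0],[0,0,-0.55]]
    - [0.3,[0,0,0],[0,0,-0.69]]
    - [0.3,[0,0,0],[0,0,-0.83]]
    - [0.3,[0,0,0],[0,0,-0.97]]
    - [0.3,[0,0,0],[0,0,-1.11]]
    - [0.3,[0,0,0],[0,0,-1.25]]
    - [0.3,[0,0,0],[0,0,-1.39]]
    - [0.3,[0,0,0],[0,0,-1.53]]
    - [0.3,[0,0,0],[0,0,-1.5708]]

```text
time_s: 8.75
tcp_pos: [0.5036, 0.1071, 0.0888]
eef_rot: [179.9, -0.0, -74.8]
contact_force: [-0.0, -0.4, -1.5]
gripper_width: 0.0351
gripper_force: 30.0
```

Call:
carry_out:
  deltas:
    - [0.3,[0,0,0],[0,0,-0.13]]
    - [0.3,[0,0,0],[0,0,-0.27]]
    - [0.3,[0,0,0],[0,0,-0.41]]
    - [0.3,[0,0,0],[0,0,-0.55]]
    - [0.3,[0,0,0],[0,0,-0.69]]
    - [0.3,[0,0,0],[0,0,-0.83]]
    - [0.3,[0,0,0],[0,0,-0.97]]
    - [0.3,[0,0,0],[0,0,-1.11]]
    - [0.3,[0,0,0],[0,0,-1.25]]
    - [0.3,[0,0,0],[0,0,-1.39]]
    - [0.3,[0,0,0],[0,0,-1.53]]
    - [0.3,[0,0,0],[0,0,-1.5708]]

```text
time_s: 9.95
tcp_pos: [0.5035, 0.107, 0.0888]
eef_rot: [180.0, 0.1, 15.2]
contact_force: [0.1, 0.3, -2.0]
gripper_width: 0.035
gripper_force: 30.0
```

```bash
python3 go.py 504.2 107.4 50 15; python3 - <<'E'
from h import *
p,d=r.capture("side");np.savez("side3.npz",p=p,d=d);crop(p,220,180,100,85,7,"pics/side3.png")
E
```

```text
t 9.95 tcp [503.5 107.   88.8] [1.7999e+02 9.0000e-02 1.5230e+01] F [ 0.1  0.3 -2. ] w 35.0
shift mm [ 0.8 -0.2 38.8] turn [0.0003 0.0015 0.004 ]
```

View pics/side3.png

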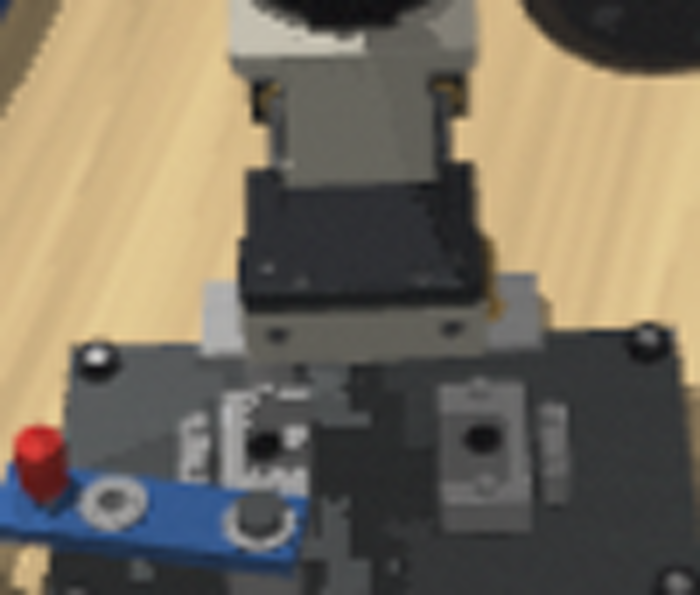

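Side view: the bracket is held turned, stud on the right at (495,300), with foot ends at x ≈ 203 and 540. The block holes show at (265,445) and (483,438). I'll compare these with the predicted projection.

```bash
python3 - <<'E'
from h import *
W=lambda x,y,z:np.array([503.5+c*x-s*y,106.7+s*x+c*y,z])/1000
C=lambda P:np.round((proj("side",P)-[220,180]+.5)*7-.5,1)
for m in((0,-42,38),(0,42,38),(18,-62,107),(18,-62,111),(-18,-62,111),(18,62,107),(18,62,111),(-18,62,111),(0,42,146)):print(m,C(W(*m)))
X=fx("side",np.load("side3.npz")["d"])
m=(abs(X[...,2]-110)<9)&(abs(X[...,1])<75)&(abs(X[...,0])<25);v,u=np.where(m)
q=X[m];print(np.round(q[:,2].mean(),1))
L=q[q[:,1]<0];Rr=q[q[:,1]>0];print("L",len(L),L[:,1].min(),L[:,0].min(),L[:,0].max(),"R",len(Rr),Rr[:,1].max(),Rr[:,0].min(),Rr[:,0].max())
E
```

```text
(0, -42, 38) [[264.7 443.3]]
(0, 42, 38) [[482.2 436. ]]
(18, -62, 107) [[197.5 360.6]]
(18, -62, 111) [[196.7 353.2]]
(-18, -62, 111) [[200.  280.9]]
(18, 62, 107) [[538.8 349.4]]
(18, 62, 111) [[538.9 342. ]]
(-18, 62, 111) [[533.2 270.1]]
(0, 42, 146) [[481.3 240.8]]
109.5
L 65 -59.83195624157105 -19.13957988376538 19.805293126169126 R 77 63.356473115622926 -18.06559359418459 18.376281432287275
```

The fixture prediction fits the block holes to about 0.5 mm. The bracket sits about 2 mm too far in +y of the fixture, so I'll correct to TCP (505.4, 107.5).

```bash
python3 go.py 505.4 107.4 20 15
```

```text
t 10.0 tcp [503.5 107.   88.8] [1.7998e+02 9.0000e-02 1.5210e+01] F [-0.6  0.9 -2.5] w 35.1
shift mm [ 2.   0.1 68.8] turn [0.0003 0.0015 0.0036]
```

Call:
carry_out:
  deltas:
    - [0.3,[2,0,10],[0,0.001,0.0035]]
    - [0.3,[2,0,25],[0,0.001,0.0035]]
    - [0.3,[2,0,40],[0,0.001,0.0035]]
    - [0.3,[2,0,50],[0,0.001,0.0035]]
    - [0.3,[2,0,55],[0,0.001,0.0035]]
    - [0.3,[2,0,57],[0,0.001,0.0035]]
    - [0.3,[2,0,57],[0,0.001,0.0035]]
    - [0.3,[2,0,57],[0,0.001,0.0035]]

```text
time_s: 10.8
tcp_pos: [0.5065, 0.1081, 0.0331]
eef_rot: [-180.0, -0.1, 14.7]
contact_force: [0.1, 0.3, -1.9]
gripper_width: 0.0353
gripper_force: 30.0
```

```bash
python3 go.py 505.4 107.4 20 15; python3 - <<'E'
from h import *
W=lambda x,y,z:np.array([503.5+c*x-s*y,106.7+s*x+c*y,z])/1000
p,d=r.capture("side");np.savez("side4.npz",p=p,d=d);crop(p,220,190,100,75,8,"pics/side4.png")
for m in((18,-62,49),(18,-62,53),(-18,-62,53),(18,62,49),(18,62,53),(-18,62,53),(0,-42,53),(23.8,-42,45),(23.8,42,45),(0,-68,45),(0,68,45)):print(m,np.round((proj("side",W(*m))-[220,190]+.5)*8-.5,1))
E
```

```text
t 10.8 tcp [506.5 108.1  33.1] [-1.7999e+02 -1.1000e-01  1.4740e+01] F [ 0.1  0.3 -1.9] w 35.3
shift mm [-1.2  0.4 13.1] turn [-0.0002 -0.0019 -0.0045]
(18, -62, 49) [[239.3 449.1]]
(18, -62, 53) [[238.4 441.4]]
(-18, -62, 53) [[241.7 359. ]]
(18, 62, 49) [[613.7 436.7]]
(18, 62, 53) [[613.9 428.9]]
(-18, 62, 53) [[607.7 346.9]]
(0, -42, 53) [[299.9 397.7]]
(23.8, -42, 45) [[300.2 468.5]]
(23.8, 42, 45) [[554.2 460. ]]
(0, -68, 45) [[223.9 415.8]]
(0, 68, 45) [[628.3 402.4]]
```

View pics/side4.png

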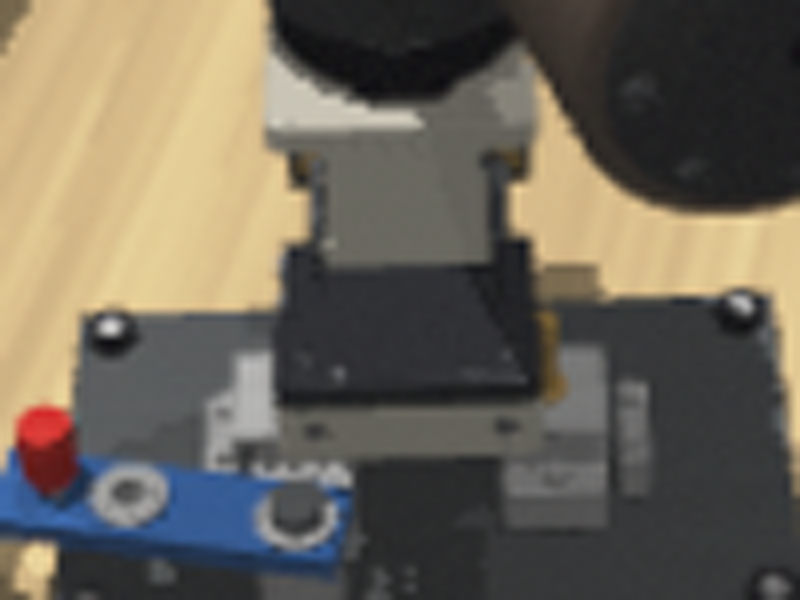

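Foot edges are at x=236 and 608 against 240 and 611 predicted: about 1 mm in -y, matching the TCP reading. Correcting that and lowering.

Call:
carry_out:
  deltas:
    - [0.3,[-1.2,0.3,0],[0,-0.002,-0.0045]]
    - [0.3,[-1.2,0.3,2],[0,-0.002,-0.0045]]
    - [0.3,[-1.2,0.3,4],[0,-0.002,-0.0045]]
    - [0.3,[-1.2,0.3,6],[0,-0.002,-0.0045]]
    - [0.3,[-1.2,0.3,8],[0,-0.002,-0.0045]]
    - [0.3,[-1.2,0.3,9],[0,-0.002,-0.0045]]
    - [0.3,[-1.2,0.3,10],[0,-0.002,-0.0045]]
    - [0.3,[-1.2,0.3,10],[0,-0.002,-0.0045]]

```text
time_s: 11.65
tcp_pos: [0.5049, 0.1072, 0.0225]
eef_rot: [180.0, 0.1, 15.0]
contact_force: [0.1, 0.3, -2.0]
gripper_width: 0.0354
gripper_force: 30.0
```

```bash
python3 go.py 505.4 107.4 20 15
```

```text
t 11.65 tcp [504.9 107.2  22.5] [1.7999e+02 7.0000e-02 1.5000e+01] F [ 0.1  0.3 -2. ] w 35.4
shift mm [ 0.6 -0.   2.5] turn [0.0001 0.0013 0.0001]
```

The feet are below the pin tops (45 mm) with no contact force. Seating it.

Call:
carry_out:
  deltas:
    - [0.3,[0.3,0,1],[0,0.001,0]]
    - [0.3,[0.3,0,2],[0,0.001,0]]
    - [0.3,[0.3,0,2.5],[0,0.001,0]]
    - [0.3,[0.3,0,3],[0,0.001,0]]
    - [0.3,[0.3,0,3.3],[0,0.001,0]]
    - [0.3,[0.3,0,3.3],[0,0.001,0]]

```text
time_s: 12.25
tcp_pos: [0.5052, 0.1073, 0.0196]
eef_rot: [180.0, -0.0, 15.0]
contact_force: [-2.1, -0.8, 3.3]
gripper_width: 0.035
gripper_force: 30.0
```

Call:
carry_out:
  deltas:
    - [0.5,[0,0,0],[0,0,0]]
    - [0.7,[0,0,0],[0,0,0]]
    - [0.9,[0,0,0],[0,0,0]]
    - [0.9,[0,0,0],[0,0,0]]
    - [0.9,[0,0,0],[0,0,0]]
    - [0.9,[0,0,0],[0,0,0]]
    - [0.9,[0,0,0],[0,0,0]]
    - [0.9,[0,0,-10],[0,0,0]]
    - [0.9,[0,0,-30],[0,0,0]]
    - [0.9,[0,0,-60],[0,0,0]]
    - [0.9,[0,0,-90],[0,0,0]]
    - [0.9,[0,0,-90],[0,0,0]]

```text
time_s: 13.45
tcp_pos: [0.508, 0.1085, 0.1143]
eef_rot: [-179.9, -0.4, 15.0]
contact_force: [0.0, -0.7, -1.2]
gripper_width: 0.0788
gripper_force: 0.0
```

```bash
python3 - <<'E'
from h import *
W=lambda x,y,z:np.array([503.5+c*x-s*y,106.7+s*x+c*y,z])/1000
p,d=r.capture("side");np.savez("side5.npz",p=p,d=d);crop(p,200,200,120,90,6.5,"pics/side5.png")
for m in((0,-42,42),(0,42,77),(0,42,42),(0,-42,77)):print(m,np.round((proj("side",W(*m))-[200,200]+.5)*6.5-.5,1))
X=fx("side",d)
for a in(-1,1):
    m=(abs(X[...,0])<15)&(abs(X[...,1]-a*45)<12)&(X[...,2]>30)&(X[...,2]<55);q=X[m];print(a,len(q),np.median(q[:,2]))
    if len(q)>5:print(np.linalg.lstsq(np.c_[q[:,:2],np.ones(len(q))],q[:,2],rcond=None)[0])
hsv=cv2.cvtColor(p,cv2.COLOR_RGB2HSV)
m=((hsv[...,0]<5)|(hsv[...,0]>175))&(hsv[...,1]>180)&(hsv[...,2]>80);m&=(np.abs(np.indices(m.shape)[1]-225)<30)&(np.abs(np.indices(m.shape)[0]-245)<25)
q=X[m];print("knob",len(q),np.median(q,0),q.min(0),q.max(0))
q0=cloud("top",np.load("top0.npz")["d"])
E
```

```text
(0, -42, 42) [[375.2 275.3]]
(0, 42, 77) [[577.4 212.5]]
(0, 42, 42) [[577.7 268.6]]
(0, -42, 77) [[370.  219.3]]
-1 77 40.30693838866179
[ 2.25867241e-03 -8.78525031e-02  3.62006788e+01]
1 70 40.95739587751138
[-2.05534353e-04 -8.33806949e-02  4.54671640e+01]
knob 45 [  47.37722576 -119.60165889   89.97414558] [  34.64494987 -127.5056457    76.01995905] [  51.29392488 -112.71851139   95.94025334]
```

View pics/side5.png

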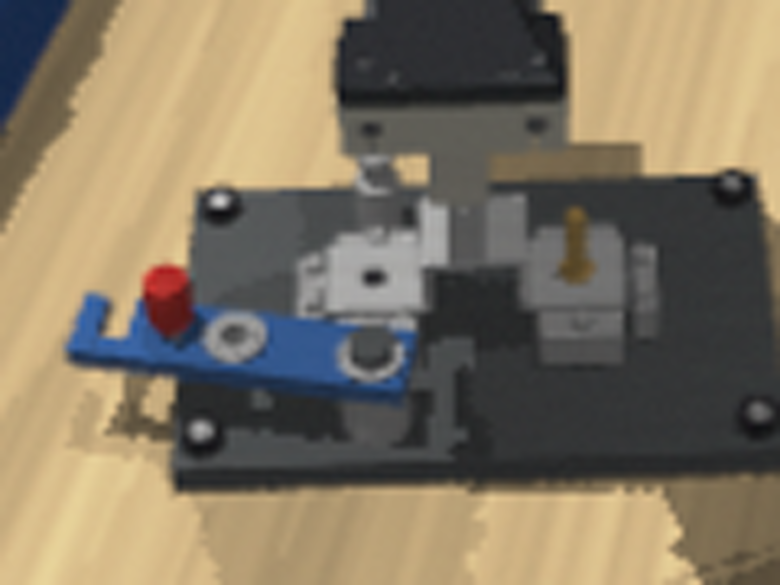

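Seated and turned: hole at (375,276) against (375,275) predicted, stud tip at (576,210) against (577,212), foot tops at about 41 mm. The red knob is at (167,295). Next I measure the gate angle and plan the push.

```bash
cat > gate.py <<'E'
import sys
from h import *
from scipy.spatial.transform import Rotation as R
C=np.array([503.5,106.7])
def toolpose(q,gap,z):   # gap: knob surface to finger face, half finger 9.5
    u=np.array([-np.cos(q),-np.sin(q)]);n=np.array([-np.sin(q),np.cos(q)])
    f=np.array([55,-42])+80*u-n*(19.5+gap)
    return np.r_[C+[c*f[0]-s*f[1],s*f[0]+c*f[1]],z],-165+np.degrees(q)
def rows(tg,show=True):
    st=r.get_state();A=R.from_euler("xyz",st["eef_rot"],degrees=True)
    print("t",round(st["time_s"],2),"tcp",np.round(st["tcp_pos"]*1000,1),np.round(st["eef_rot"],1),"F",np.round(st["contact_force"],1))
    for p,y in tg:
        B=R.from_euler("xyz",[180,0,y],degrees=True)
        print(np.round(p,1),round(y,1),[list(map(float,np.round(A.inv().apply(p-st["tcp_pos"]*1000),1))),list(map(float,np.round((A.inv()*B).as_rotvec(),3)))])
E
python3 - <<'E'
from gate import *
T=lambda u,v:((u+.5)/5.4545-.5+205,(v+.5)/5.4545-.5+155)
S=lambda u,v:((u+.5)/6-.5+200,(v+.5)/6-.5+210)
def fr(X):d=X[:2]*1000-C;return c*d[0]+s*d[1],-s*d[0]+c*d[1],X[2]*1000
for nm,a,b in(("knob top",T(108,108),S(154,194)),("bush",T(117,163),S(217,248))):
    X,e=tri(a,b);f=fr(X);print(nm,np.round(f,1),e*1000,"r",np.hypot(f[0]-55,f[1]+42),"q",np.arctan2(-42-f[1],55-f[0]))
rows([toolpose(1.35,12,110),toolpose(1.35,12,44)])
E
```

```text
knob top [  39.6 -120.    93.2] 1.5479832028541785 r 79.47274462869348 q 1.375822961848657
bush [ 44.8 -95.9  62.4] 0.961923487231426 r 54.89343624842283 q 1.3835009983007895
t 13.5 tcp [506.7 108.1 112.2] [-179.9   -0.3   15. ] F [0.1 0.1 0.5]
[608.5 205.4 110. ] -87.7 [[123.5, -67.6, 2.9], [-0.005, -0.002, 1.792]]
[608.5 205.4  44. ] -87.7 [[123.1, -67.5, 68.9], [-0.005, -0.002, 1.792]]
```

q ≈ 1.38, with r checks of 79.5 and 54.9 against 80 and 55. Moving behind the knob at height and closing the fingers.

Call:
carry_out:
  deltas:
    - [0,[10,-6,-5],[0,0,0.14]]
    - [0,[25,-13,-5],[0,0,0.29]]
    - [0,[40,-22,-5],[0,0,0.44]]
    - [0,[55,-30,-5],[0,0,0.59]]
    - [0,[70,-38,-5],[0,0,0.74]]
    - [0,[85,-46,-5],[0,0,0.89]]
    - [0,[100,-54,-5],[0,0,1.04]]
    - [0,[110,-60,-5],[0,0,1.19]]
    - [0,[124,-68,-5],[0,0,1.34]]
    - [0,[124,-68,-5],[0,0,1.48]]
    - [0,[124,-68,-5],[0,0,1.63]]
    - [0,[124,-68,-5],[-0.004,-0.004,1.77]]

```text
time_s: 14.7
tcp_pos: [0.6068, 0.2049, 0.1135]
eef_rot: [179.6, -0.1, -86.8]
contact_force: [-0.1, -0.4, -0.3]
gripper_width: 0.0004
gripper_force: 0.0
```

```bash
python3 -c "
from gate import *
rows([toolpose(1.38,12,110),toolpose(1.38,12,44)])"
```

```text
t 14.7 tcp [606.8 204.9 113.5] [ 1.796e+02 -1.000e-01 -8.680e+01] F [-0.1 -0.4 -0.3]
[607.4 207.8 110. ] -85.9 [[-2.9, -0.8, 3.5], [0.007, -0.001, -0.014]]
[607.4 207.8  44. ] -85.9 [[-3.0, -1.2, 69.4], [0.007, -0.001, -0.014]]
```

Call:
carry_out:
  deltas:
    - [0,[-3,-1,0],[0.007,0,-0.014]]
    - [0,[-3,-1,20],[0.007,0,-0.014]]
    - [0,[-3,-1,40],[0.007,0,-0.014]]
    - [0,[-3,-1,58],[0.007,0,-0.014]]
    - [0,[-3,-1,69],[0.007,0,-0.014]]
    - [0,[-3,-1,69],[0.007,0,-0.014]]
    - [0,[-3,-1,69],[0.007,0,-0.014]]

```text
time_s: 15.4
tcp_pos: [0.6081, 0.2082, 0.0457]
eef_rot: [-179.9, -0.0, -85.5]
contact_force: [-0.4, 0.0, 0.3]
gripper_width: 0.0004
gripper_force: 0.0
```

```bash
python3 -c "
from gate import *
rows([toolpose(1.38,6,44),toolpose(1.38,0,44)]+[toolpose(q,0,44) for q in (1.3,1.22,1.14,1.06,.98,.9,.82,.74,.66)])
p,d=r.capture('side');crop(p,200,180,120,100,6,'pics/side6.png')"
```

```text
t 15.4 tcp [608.1 208.2  45.7] [-179.9   -0.   -85.5] F [-0.4  0.   0.3]
[607.8 201.8  44. ] -85.9 [[6.4, 0.8, 1.7], [-0.002, -0.001, 0.007]]
[608.2 195.8  44. ] -85.9 [[12.4, 0.9, 1.7], [-0.002, -0.001, 0.007]]
[610.  189.5  44. ] -90.5 [[18.8, -0.4, 1.7], [-0.002, -0.001, 0.087]]
[611.3 183.   44. ] -95.1 [[25.4, -1.1, 1.7], [-0.002, -0.001, 0.167]]
[612.  176.5  44. ] -99.7 [[32.0, -1.3, 1.7], [-0.002, -0.0, 0.247]]
[612.2 169.9  44. ] -104.3 [[38.5, -1.0, 1.7], [-0.002, -0.0, 0.327]]
[611.8 163.3  44. ] -108.9 [[45.1, -0.2, 1.7], [-0.002, -0.0, 0.407]]
[611.  156.8  44. ] -113.4 [[51.5, 1.2, 1.7], [-0.002, -0.0, 0.487]]
[609.6 150.3  44. ] -118.0 [[57.8, 3.1, 1.7], [-0.002, -0.0, 0.567]]
[607.7 144.   44. ] -122.6 [[64.0, 5.4, 1.7], [-0.002, 0.0, 0.647]]
[605.4 137.9  44. ] -127.2 [[69.9, 8.3, 1.7], [-0.002, 0.0, 0.727]]
```

View pics/side6.png

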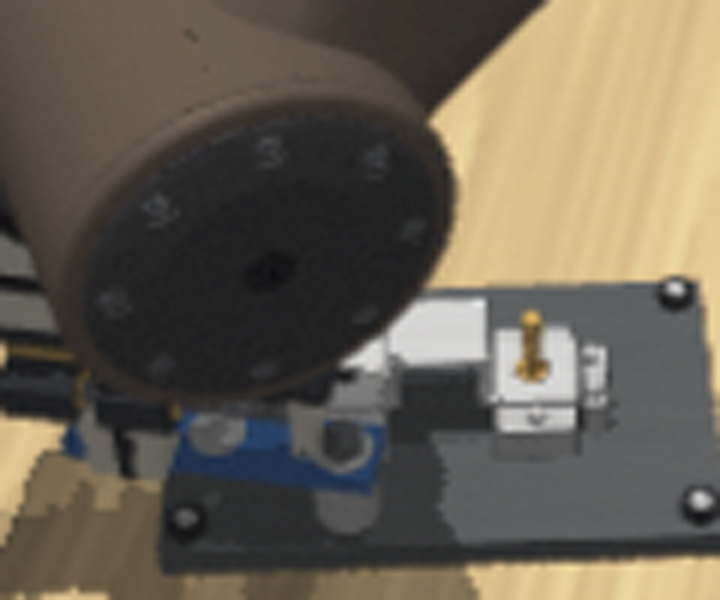

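The fingers stand at (130,445), on the outer side of the knob, and the gate is unmoved. The bracket still sits with its stud at (530,345). Pushing along the arc.

Call:
carry_out:
  deltas:
    - [0,[6.4,0.8,1],[0,0,0.007]]
    - [0,[12.4,0.9,1],[0,0,0.007]]
    - [0,[18.8,-0.4,1],[0,0,0.087]]
    - [0,[25.4,-1.1,1],[0,0,0.167]]
    - [0,[32,-1.3,1],[0,0,0.247]]
    - [0,[38.5,-1,1],[0,0,0.327]]
    - [0,[45.1,-0.2,1],[0,0,0.407]]
    - [0,[51.5,1.2,1],[0,0,0.487]]
    - [0,[57.8,3.1,1],[0,0,0.567]]
    - [0,[64,5.4,1],[0,0,0.647]]
    - [0,[69.9,8.3,1],[0,0,0.727]]

```text
time_s: 16.55
tcp_pos: [0.6049, 0.1376, 0.0449]
eef_rot: [-179.9, 0.1, -127.5]
contact_force: [-1.8, 4.2, 0.8]
gripper_width: 0.0005
gripper_force: 1.6
```

```bash
python3 -c "
from gate import *
rows([toolpose(q,0,45) for q in (.58,.5,.42,.34,.26,.2,.15,.1,.06,.03,.01,0)])"
```

```text
t 16.55 tcp [604.9 137.6  44.9] [-1.799e+02  1.000e-01 -1.275e+02] F [-1.8  4.2  0.8]
[602.5 132.   45. ] -131.8 [[6.0, -1.5, -0.1], [-0.002, 0.002, 0.075]]
[599.2 126.3  45. ] -136.4 [[12.5, -2.4, -0.1], [-0.001, 0.002, 0.155]]
[595.4 120.9  45. ] -140.9 [[19.1, -2.7, -0.2], [-0.001, 0.002, 0.235]]
[591.2 115.8  45. ] -145.5 [[25.7, -2.4, -0.2], [-0.001, 0.002, 0.315]]
[586.6 111.1  45. ] -150.1 [[32.2, -1.7, -0.2], [-0.001, 0.003, 0.395]]
[582.9 107.8  45. ] -153.5 [[37.1, -0.7, -0.2], [-0.001, 0.003, 0.455]]
[579.7 105.2  45. ] -156.4 [[41.1, 0.2, -0.2], [-0.001, 0.003, 0.505]]
[576.4 102.8  45. ] -159.3 [[45.0, 1.4, -0.2], [-0.001, 0.003, 0.555]]
[573.6 101.   45. ] -161.6 [[48.1, 2.5, -0.2], [-0.001, 0.003, 0.595]]
[571.5  99.7  45. ] -163.3 [[50.4, 3.4, -0.2], [-0.001, 0.003, 0.625]]
[570.1  98.9  45. ] -164.4 [[51.9, 4.0, -0.2], [-0.001, 0.003, 0.645]]
[569.4  98.5  45. ] -165.0 [[52.7, 4.4, -0.2], [-0.001, 0.003, 0.655]]
```

Contact at 4 N, pushing in the right direction. Continuing to q ≈ 0.03.

Call:
carry_out:
  deltas:
    - [0,[6,-1.5,0],[0,0,0.075]]
    - [0,[12.5,-2.4,0],[0,0,0.155]]
    - [0,[19.1,-2.7,0],[0,0,0.235]]
    - [0,[25.7,-2.4,0],[0,0,0.315]]
    - [0,[32.2,-1.7,0],[0,0,0.395]]
    - [0,[37.1,-0.7,0],[0,0,0.455]]
    - [0,[41.1,0.2,0],[0,0,0.505]]
    - [0,[45,1.4,0],[0,0,0.555]]
    - [0,[48.1,2.5,0],[0,0,0.595]]
    - [0,[50.4,3.4,0],[0,0,0.625]]
    - [0,[50.4,3.4,0],[0,0,0.625]]

```text
time_s: 17.65
tcp_pos: [0.572, 0.0996, 0.0449]
eef_rot: [-180.0, 0.2, -163.1]
contact_force: [-0.1, 0.6, 0.6]
gripper_width: 0.0002
gripper_force: 0.4
```

```bash
python3 -c "
from gate import *
rows([toolpose(0,g,45) for g in (0,-1,-2,-3)])"
```

```text
t 17.65 tcp [572.   99.6  44.9] [-180.     0.2 -163.1] F [-0.1  0.6  0.6]
[569.4  98.5  45. ] -165.0 [[2.8, -0.3, -0.1], [-0.001, 0.003, 0.033]]
[568.4  98.2  45. ] -165.0 [[3.8, -0.3, -0.1], [-0.001, 0.003, 0.033]]
[567.4  98.   45. ] -165.0 [[4.8, -0.2, -0.1], [-0.001, 0.003, 0.033]]
[566.5  97.7  45. ] -165.0 [[5.8, -0.2, -0.1], [-0.001, 0.003, 0.033]]
```

Call:
carry_out:
  deltas:
    - [0,[1,-0.2,0],[0,0,0.015]]
    - [0,[2,-0.3,0],[0,0,0.033]]
    - [0,[3,-0.3,0],[0,0,0.033]]
    - [0,[4,-0.3,0],[0,0,0.033]]
    - [0,[4,-0.3,0],[0,0,0.033]]

```text
time_s: 18.15
tcp_pos: [0.5702, 0.0989, 0.045]
eef_rot: [-180.0, 0.3, -164.9]
contact_force: [7.8, 0.1, -1.8]
gripper_width: 0.0004
gripper_force: 3.4
```

Call:
carry_out:
  deltas:
    - [0,[1,0,0],[0,0,0]]
    - [0,[2,0,0],[0,0,0]]
    - [0,[2,0,0],[0,0,0]]

```text
time_s: 18.45
tcp_pos: [0.5699, 0.099, 0.0452]
eef_rot: [-180.0, 0.5, -164.9]
contact_force: [12.9, -0.6, -4.2]
gripper_width: 0.0
gripper_force: 5.7
```

The gate is at the hard stop: force rises with no travel. Backing off, lifting clear, then looking.

Call:
carry_out:
  deltas:
    - [0,[-5,0,0],[0,0,0]]
    - [0,[-15,0,0],[0,0,0]]
    - [0,[-25,0,0],[0,0,0]]
    - [0,[-25,0,-30],[0,0,0]]
    - [0,[-25,0,-70],[0,0,0]]
    - [0,[-25,0,-110],[0,0,0]]
    - [0,[-25,0,-150],[0,0,0]]
    - [0,[-25,50,-150],[0,0,0]]
    - [0,[-25,100,-150],[0,0,0]]
    - [0,[-25,140,-150],[0,0,0]]
    - [0,[-25,140,-150],[0,0,0]]
    - [0,[-25,140,-150],[0,0,0]]

```text
time_s: 19.65
tcp_pos: [0.5532, 0.2404, 0.1938]
eef_rot: [-179.9, 0.0, -164.8]
contact_force: [0.5, -0.3, -0.4]
gripper_width: 0.0003
gripper_force: 0.0
```

```bash
python3 - <<'E'
from gate import *
print(r.get_state()["tcp_pos"],r.get_state()["contact_force"])
a,_=r.capture("top");b,d=r.capture("side")
A=cv2.resize(a[155:265,205:295],None,fx=4.5,fy=4.5,interpolation=cv2.INTER_CUBIC);B=cv2.resize(b[210:285,200:330],None,fx=3,fy=3,interpolation=cv2.INTER_CUBIC)
o=np.zeros((500,800,3),np.uint8);o[:A.shape[0],:A.shape[1]]=A;o[:B.shape[0],408:408+B.shape[1]]=B
cv2.imwrite("pics/end.png",o[...,::-1])
W=lambda x,y,z:np.array([C[0]+c*x-s*y,C[1]+s*x+c*y,z])/1000
for m in((-25,-42,95),(0,-42,60),(0,42,77)):print(m,np.round((proj("side",W(*m))-[200,210]+.5)*3-.5+[408,0],1),np.round((proj("top",W(*m))-[205,155]+.5)*4.5-.5,1))
X=fx("side",d);hsv=cv2.cvtColor(b,cv2.COLOR_RGB2HSV);m=((hsv[...,0]<5)|(hsv[...,0]>175))&(hsv[...,1]>180)&(hsv[...,2]>80)&(np.abs(X).max(2)<140);print("knob",m.sum(),np.median(X[m],0))
E
```

```text
[0.55321533 0.24043249 0.19376717] [ 0.48630482 -0.34007679 -0.4383069 ]
(-25, -42, 95) [[577.8  36.1]] [[218.4 181.1]]
(0, -42, 60) [[579.7  83.7]] [[184.7 197.4]]
(0, 42, 77) [[674.2  67.8]] [[215.8 321.1]]
knob 37 [-18.6729778  -40.78946862  88.91248188]
```

View pics/end.png

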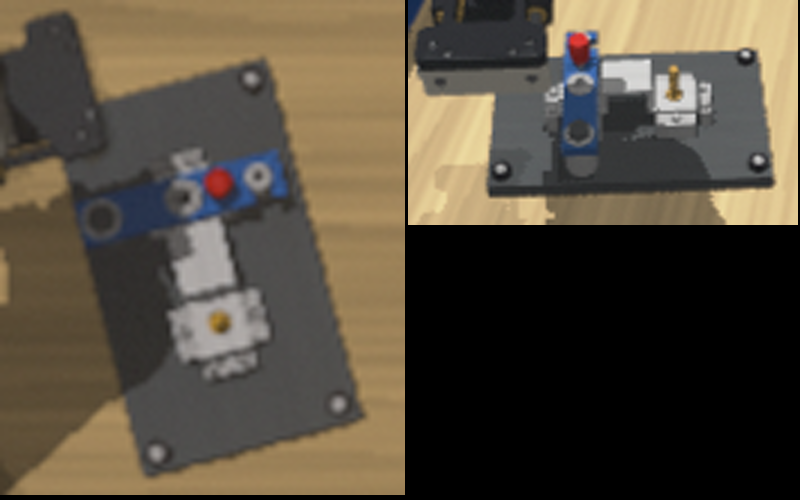

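The gate is closed over the bare foot with its notch on the catch stud at (258,177). The knob is at (219,183) against (218,181) predicted. The stud foot is at (220,322), the bracket is seated, and the robot is clear.

```bash
python3 -c "
from plant import r
print(r.close_job())"
```

```text
the job is handed in; nothing more can be done
None
```

I turned the bracket end for end, seated it between the pins, closed the gate onto its catch stud and handed the job in at about 20 s; the final images look right, but no verdict was returned.

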